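Swap the optics: fold the mirror, stand the filter

ROBOT

A 6-joint arm with a two-finger parallel gripper is mounted at the origin on the work surface. World frame = base frame: x ahead of the robot, y to its left, z up, the work surface at z = 0. Lengths are in m, angles in rad, forces in N, time in s.
With the tool pointing down it reaches from about 0.325 to 0.85 m from the base axis. Payload 15.5 kg.
Tool frame: the origin (TCP) lies on the mounting face of the last link; the fingertips stand 191 mm ahead of it and the grasp point (between the pads) lies 172 mm ahead of it (robot.tip_extent is the distance from the TCP to the fingertips, in m); z points along the fingers, y is the direction in which the jaws open and shut (so a half turn about z gives the same grasp; the last joint's range is limited). The gripper opens to 91 mm and grips with 3 to 60 N. Pads are 32 mm wide; open, the fingers measure 118 mm over their backs; the gripper's body (76 mm by 178 mm) begins 60 mm behind the grasp point.
Start: joints at [1.133, 0.494, 1.345, -0, 1.302, -0.096], TCP at [0.21, 0.589, 0.405] pointing down, gripper open.
Joint ranges: [-2.91, 2.91], [-0.82, 2.16], [0.22, 2.67], [-1.22, 4.37], [0.12, 2.79], [-3.08, 3.08]. Speed limits (rad/s): [1.89, 1.89, 2.57, 3.01, 3.01, 3.01].

INTERFACE

Orientations are given as a unit quaternion [x, y, z, w].
In Python, from plant import robot, imaging, workorder, finder gives the robot as it stands.
- The arm moves only by the tool drive_tool, never from a script. Its argument "moves" is text: rows parted by semicolons, each of 5 numbers parted by spaces: the shift along the tool's x, y, z in m, then the turn about the tool's z in rad, then the closure, from -1 (fully open) to 1 (shut). In form: tx ty tz roll gripper; .... A call has 1 to 5 rows; each row is the pose to reach, as a shift and turn from the pose commanded when the call began, along the tool's axes at that moment; what a row does not reach only later rows make up. A row lasts 1/8 s, in which the tool goes at most 62.5 mm and 10.7 degrees, less where a joint would pass 70% of its speed; a pose out of reach is approached as far as the arm can. A call with a gripper value outside its range is refused whole. The fingers move at their own pace and stop on an object; the grip force is fixed at half the most. Time passes only in rows, so rows that repeat a pose let the fingers close. It gives the time, the measured TCP pose, the force and the opening at its end, in the units of the state.
- robot.state(): the state, without advancing time (a new reading comes with each control period).
- imaging.capture(name): name is "scene" or "top"; returns the picture (384x512x3 uint8, red, green, blue); there is no depth.
- imaging.camera_model(name): a dict with "camera_matrix" (3x3 intrinsics, pixels), "xyz" and "attitude" of the camera in the world. Camera axes: x right, y up, looking along -z (the intrinsics and any distortion apply to the point x, -y, -z); pixel columns grow to the right and rows downward; lengths in m; the calibration is good to about 2 mm. A picture is of the moment at which its call begins. camera_model takes no time and is no camera call.
- workorder.close_job(): hands the job in, once; it reports no verdict.
Trained networks look in the newest picture that a camera, given by its name, has taken for a name from the list of things; names that differ only in an ending like _2 or _b are one class to them, and where a whole thing is asked for, a point or a joint stands for the part that bears it (a point fixed in the world has none). Each returns a list of dicts, best first, with "p" (0 to 1); they miss things now and then, are a little off and sometimes report something else, mostly with a low value. They report only what shows in the picture. A call takes as long as a camera call.
- finder.spot_in(query, camera): "box" ([left, top, width, height] in pixels, round what is visible of it).
- finder.spot_point(query, camera): "uv" ([column, row] in pixels: a listed point, or the origin of a listed thing).
The state is a dict: "time_s": time; "q": joint angles; "joint_velocities": joint speeds; "joint_efforts": joint torques, N m; "eef_pos": TCP position; "ee_rot": TCP orientation; "wrist_force": force on the tool from outside, world axes, zero at the start; "wrist_torque": the same for the moment, N m; "grip_width": opening from 0.0 (shut) to 1.0 (fully open).
Only numpy, scipy, OpenCV 4.12 (cv2) and the standard library are available. Lean on these libraries where they do the work, as an engineer would, in place of code of your own. Each camera call takes 0.05 s, during which the arm holds its last target.

TASK

Change over the two flip mounts on the optics table: fold the standing round mirror down fully flat, and stand the folded square filter frame fully upright. Do it only by pushing on each one, or on its side lever, gently with the outside of the fingers: pinch and lift nothing, do not shift or rock the heavy feet of the mounts, and leave everything else on the table where it is.

Things in the scene. Friction and masses are not known exactly. Their poses are not given: they have to be found in the camera images.
- mirror_base: heavy free-standing steel foot (90 x 80 x 35 mm, 2 kg, not bolted) of the flip mount that carries the round mirror (64 mm disc in a black ring). Origin: centre of its underside on the table. A post on it carries a level hinge axle, 100 mm above the table, that runs along this body's y axis. Sideways pushes above about 5 N at hinge height or higher may rock or slide it.
- mirror_flip (a joint): angle of the round mirror (64 mm disc in a black ring) about the axle, rad: 0 = folded flat (level, pointing to the base's +x), 1.57 = upright; hard stops at both ends. A friction hinge (0.05 N m; with the weight, up to about 3 N at the lever or 1 N at the outer edge) that stays where it is left. The holder is 10 mm thick and reaches from 25 to 89 mm from the axle, 64 mm wide, centred on the post. It starts standing, or leaning up to 25 deg towards its flat side.
- mirror_knob (a point): centre of the 16 mm black ball at the end of the side lever of the round mirror (64 mm disc in a black ring): a 7 mm steel rod, 60 mm long from the axle to the ball's centre, fixed to the axle 80 mm to the +y side of the post and turning with the holder. The rod leans 45 deg from vertical to the base's +x when the holder is flat and 45 deg to its -x when upright; pushing the lever level to -x stands the holder up, to +x folds it down.
- mirror_pivot (a point): point on the axle at the foot of that lever (100 mm above the table, 80 mm to +y of the post)
- mirror_rim (a point): middle of the outer edge of the round mirror (64 mm disc in a black ring), 89 mm from the axle
- filter_base: heavy free-standing steel foot (90 x 80 x 35 mm, 2 kg, not bolted) of the flip mount that carries the square filter frame (64 mm black frame with a clear pane). Origin: centre of its underside on the table. A post on it carries a level hinge axle, 100 mm above the table, that runs along this body's y axis. Sideways pushes above about 5 N at hinge height or higher may rock or slide it.
- filter_flip (a joint): angle of the square filter frame (64 mm black frame with a clear pane) about the axle, rad: 0 = folded flat (level, pointing to the base's +x), 1.57 = upright; hard stops at both ends. A friction hinge (0.05 N m; with the weight, up to about 3 N at the lever or 1 N at the outer edge) that stays where it is left. The holder is 10 mm thick and reaches from 25 to 89 mm from the axle, 64 mm wide, centred on the post. It starts folded flat or raised up to 23 deg.
- filter_knob (a point): centre of the 16 mm black ball at the end of the side lever of the square filter frame (64 mm black frame with a clear pane): a 7 mm steel rod, 60 mm long from the axle to the ball's centre, fixed to the axle 80 mm to the +y side of the post and turning with the holder. The rod leans 45 deg from vertical to the base's +x when the holder is flat and 45 deg to its -x when upright; pushing the lever level to -x stands the holder up, to +x folds it down.
- filter_pivot (a point): point on the axle at the foot of that lever (100 mm above the table, 80 mm to +y of the post)
- filter_rim (a point): middle of the outer edge of the square filter frame (64 mm black frame with a clear pane), 89 mm from the axle
- lens_post: bystander: small round lens on a post, 50 mm round foot, 99 mm tall; origin under its foot
- post_long: bystander: bare steel post standing, 18 mm across, 75 mm tall; origin under it
- post_short: bystander: bare steel post standing, 25 mm across, 50 mm tall; origin under it
- tape_roll: bystander: dark tape roll lying flat, 96 mm across, 24 mm tall; origin under its centre
- driver: bystander: screwdriver lying on the table, 160 mm long, along its own x
- tool_case: bystander: flat red plastic case, 100 x 180 x 38 mm; origin under its centre
- screw_jar: bystander: small jar, 52 mm across, 60 mm tall; origin under it

How it is judged:
By the outcome, as a careful person would: the job done as asked, in the order asked, and still so for the second after the job is handed in, with the robot touching nothing.
It also fails if it takes over 56 s, if anything falls off the work surface, if the arm or the gripper's body presses on something with over 40 N, if the wrist force passes 120 N, or if a joint passes its speed limit or range.

## Working session

There is one attempt and no reset: what is moved stays moved. The work goes in short steps, Python scripts to look and compute and a tool call to move; the robot and the scene stay as the last step left them, time stands still between calls to the robot, and variables do not carry over. Pictures are saved under pics/ and viewed, and the job is handed in when it is done.

Besides the shell and the picture viewer there is one more tool, called after ">>>" as name(argument=value, ...), one argument or row to a line, values as JSON. drive_tool: Moves the arm, as the interface text tells. Its arguments: {"type":"object","properties":{"moves":{"type":"string"}},"required":["moves"]}

```bash
mkdir -p pics; ls; python3 - <<'E'
from plant import robot, imaging, workorder, finder
import cv2
print(robot.state())
for c in ("scene","top"):
    im=imaging.capture(c); cv2.imwrite(f"pics/{c}0.png",im[:,:,::-1]); print(c,imaging.camera_model(c))
    for n in ["mirror_base","mirror_knob","mirror_pivot","mirror_rim","filter_base","filter_knob","filter_pivot","filter_rim"]:
        print(n,[(round(d['p'],2),[round(float(v),1) for v in d['uv']]) for d in finder.spot_point(n,c)[:3]])
E
```

```text
pics
{'time_s': 0.0, 'q': array([ 1.13247069e+00,  4.94229159e-01,  1.34614620e+00,  5.05179434e-06,
        1.30250820e+00, -9.55236593e-02]), 'joint_velocities': array([-8.76716882e-04, -2.84845913e-04, -1.04858748e-04,  3.04131797e-04,
       -8.80321798e-04,  7.51906282e-05]), 'joint_efforts': array([-4.75338646e-03, -8.78814554e+01, -3.81859124e+01,  7.02497712e-02,
        5.31410496e-02, -1.48960758e-04]), 'eef_pos': array([0.21002619, 0.58849606, 0.40410442]), 'ee_rot': array([ 1.70563604e-01,  9.85346457e-01, -6.21955608e-04, -1.72598287e-04]), 'wrist_force': array([-0.53123963, -0.35321458,  0.87882205]), 'wrist_torque': array([-0.00158517, -0.04925089, -0.03745855]), 'grip_width': 0.9989770546704092}
scene {'camera_matrix': array([[349.95061989,   0.        , 258.5321592 ],
       [  0.        , 349.95061989, 194.35908632],
       [  0.        ,   0.        ,   1.        ]]), 'xyz': array([0.99821127, 0.01130949, 0.8323603 ]), 'attitude': array([0.18264413, 0.20847495, 0.72334759, 0.63241409])}
mirror_base [(0.61, [343.3, 229.8]), (0.57, [172.7, 157.3])]
mirror_knob [(0.71
[... 212 characters left out ...]
]
filter_pivot [(0.93, [213.3, 200.5])]
filter_rim [(0.86, [164.1, 207.3]), (0.3, [167.1, 265.9])]
top {'camera_matrix': array([[417.87636675,   0.        , 258.24815697],
       [  0.        , 417.87636675, 191.43931497],
       [  0.        ,   0.        ,   1.        ]]), 'xyz': array([ 0.41617102, -0.02822301,  1.16974213]), 'attitude': array([ 0.05624183, -0.05827619, -0.6987991 ,  0.71071834])}
mirror_base []
mirror_knob [(0.97, [144.2, 222.1])]
mirror_pivot [(0.78, [147.9, 208.8])]
mirror_rim [(0.65, [170.5, 190.5])]
filter_base [(0.94, [334.8, 210.2])]
filter_knob [(0.9, [315.5, 181.4])]
filter_pivot [(0.89, [311.2, 199.8])]
filter_rim [(0.63, [352.1, 179.0]), (0.47, [169.8, 192.0])]
```

```bash
python3 - <<'E'
import cv2
for c in ("scene","top"):
    im=cv2.imread(f"pics/{c}0.png"); cv2.imwrite(f"pics/{c}0b.png",cv2.resize(im,(800,600),interpolation=cv2.INTER_CUBIC))
E
```

```text
(no output)
```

View pics/scene0b.png

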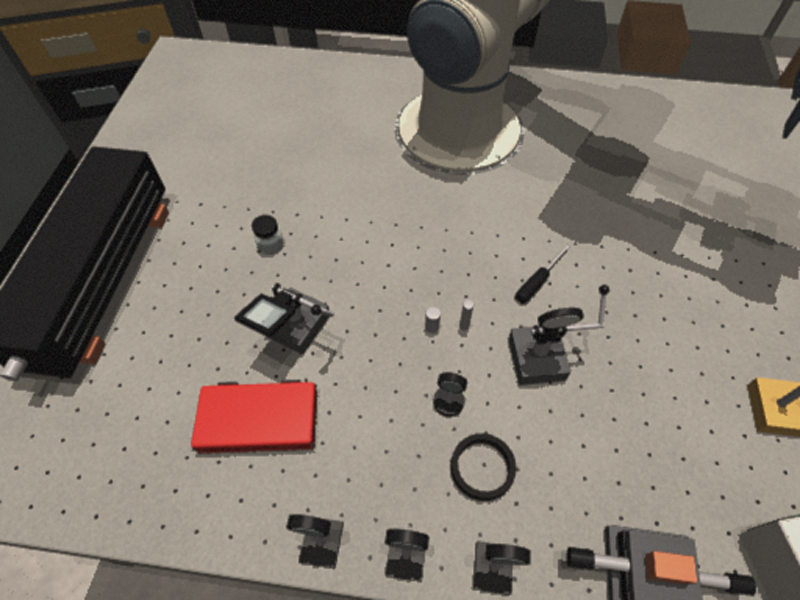

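View pics/top0b.png

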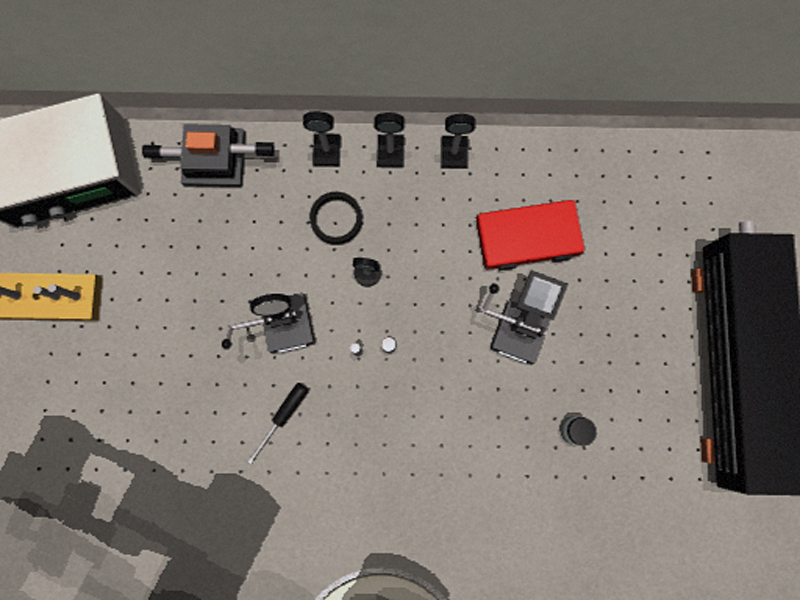

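```bash
cat > h.py <<'E'
import numpy as np, cv2
from scipy.spatial.transform import Rotation as R
from scipy.optimize import least_squares
from plant import robot, imaging, workorder, finder
def proj(P,c):
    m=imaging.camera_model(c); K=m['camera_matrix']
    p=R.from_quat(m['attitude']).inv().apply(np.asarray(P)-m['xyz']); p=p*[1,-1,-1]
    q=K@p; return q[:2]/q[2]
def onplane(uv,c,z):
    m=imaging.camera_model(c); K=m['camera_matrix']
    d=np.linalg.inv(K)@[uv[0],uv[1],1]; d=R.from_quat(m['attitude']).apply(d*[1,-1,-1])
    return m['xyz']+d*(z-m['xyz'][2])/d[2]
def pts(p):
    x,y,a,t=p; X=np.array([np.cos(a),np.sin(a),0]);Y=np.array([-np.sin(a),np.cos(a),0]);Z=np.array([0,0,1.])
    o=np.array([x,y,0]); pv=o+.08*Y+.1*Z
    return dict(base=o,pivot=pv,knob=pv+.06*(np.sin(np.pi/4-t)*X+np.cos(np.pi/4-t)*Z),rim=o+.1*Z+.089*(np.cos(t)*X+np.sin(t)*Z))
def fit(obs,p0):
    f=lambda p: np.concatenate([proj(pts(p)[k],c)-uv for k,c,uv in obs])
    r=least_squares(f,p0,loss='soft_l1',f_scale=2)
    return r.x,f(r.x).reshape(-1,2)
def look(n,p0,cams=("scene","top"),cap=True):
    obs=[]
    for c in cams:
        if cap: imaging.capture(c)
        for k in ["base","pivot","knob","rim"]:
            for d in finder.spot_point(n+"_"+k,c)[:3]:
                if np.linalg.norm(proj(pts(p0)[k],c)-d['uv'])<25: obs.append((k,c,np.array(d['uv'])));break
    p,r=fit(obs,p0)
    return p,[(o[0],o[1],rr.round(1)) for o,rr in zip(obs,r)]
E
python3 - <<'E'
from h import *
M=dict(scene=dict(base=(343.3,229.8),knob=(385.3,186.1),pivot=(383,207.1),rim=(368.6,197.5)),top=dict(knob=(144.2,222.1),pivot=(147.9,208.8),rim=(170.5,190.5)))
F=dict(scene=dict(base=(191.4,209.2),knob=(201.4,197.2),pivot=(213.3,200.5),rim=(164.1,207.3)),top=dict(base=(334.8,210.2),knob=(315.5,181.4),pivot=(311.2,199.8),rim=(352.1,179.0)))
for n,O,p0 in(("M",M,(.4,.15,0.1,1.4)),("F",F,(.4,-.2,-.3,.2))):
    obs=[(k,c,np.array(uv)) for c in O for k,uv in O[c].items()]
    p,r=fit(obs,p0); print(n,p.round(4)); 
    for o,rr in zip(obs,r): print(o[:2],rr.round(1))
    for k,v in pts(p).items(): print(k,v.round(3))
for n in["lens_post","post_long","post_short","driver","screw_jar","tape_roll","tool_case"]:
    d=finder.spot_point(n,"top")
    if d: print(n,onplane(d[0]['uv'],"top",0).round(3),round(d[0]['p'],2))
print(R.from_quat(robot.state()['ee_rot']).as_matrix().round(3))
E
```

```text
M [0.5599 0.1782 0.2695 1.3967]
('base', 'scene') [-0.2  0.4]
('knob', 'scene') [ 0.2 -1.5]
('pivot', 'scene') [0.9 0.6]
('rim', 'scene') [-5.8  0.4]
('knob', 'top') [ 0.6 -1.2]
('pivot', 'top') [-0.8  0.9]
('rim', 'top') [-1.4  0.3]
base [0.56  0.178 0.   ]
pivot [0.539 0.255 0.1  ]
knob [0.505 0.246 0.149]
rim [0.575 0.182 0.188]
F [ 0.5469 -0.2371 -0.3558  0.309 ]
('base', 'scene') [-0.8 -1.5]
('knob', 'scene') [0.7 0.4]
('pivot', 'scene') [-2.1  0.1]
('rim', 'scene') [-3.  1.]
('base', 'top') [-3.3  3.7]
('knob', 'top') [0.3 3.8]
('pivot', 'top') [-2.  -1.3]
('rim', 'top') [-0.5 -1.4]
base [ 0.547 -0.237  0.   ]
pivot [ 0.575 -0.162  0.1  ]
knob [ 0.601 -0.172  0.153]
rim [ 0.626 -0.267  0.127]
lens_post [0.668 0.033 0.   ] 0.62
post_long [0.519 0.056 0.   ] 0.55
post_short [0.524 0.011 0.   ] 0.61
driver [0.378 0.19  0.   ] 0.65
screw_jar [ 0.385 -0.334  0.   ] 0.94
tape_roll [0.756 0.103 0.   ] 0.74
tool_case [ 0.729 -0.255  0.   ] 0.98
[[-0.942  0.336 -0.   ]
 [ 0.336  0.942 -0.   ]
 [-0.    -0.    -1.   ]]
```

```bash
cat >> h.py <<'E'
MP=np.array([.5599,.1782,.2695,1.3967]); FP=np.array([.5469,-.2371,-.3558,.309])
def w(p,X,Y,Z):  # mount coords -> world
    a=p[2]; return np.array([p[0]+X*np.cos(a)-Y*np.sin(a),p[1]+X*np.sin(a)+Y*np.cos(a),Z])
def shift(tips,head=None):
    """tips: list of world tip-centre targets; head: desired heading of tool x"""
    s=robot.state(); Rm=R.from_quat(s['ee_rot']).as_matrix()
    for t in tips:
        d=Rm.T@(np.array(t)+[0,0,.191]-s['eef_pos']); print("shift",d.round(4))
    if head is not None:
        h=np.arctan2(Rm[1,0],Rm[0,0]); dd=(head-h+np.pi)%(2*np.pi)-np.pi; print("roll",round(-dd,3))
    print("F",s['wrist_force'].round(2),"t",s['time_s'],"tip",(s['eef_pos']-[0,0,.191]).round(4),"grip",round(s['grip_width'],2))
E
python3 - <<'E'
from h import *
shift([w(MP,-.016-.035,0,.213),w(MP,-.016-.035,0,.165)],MP[2]+np.pi)
E
```

```text
shift [-0.4257 -0.2983  0.0007]
shift [-0.4257 -0.2983  0.0487]
roll -0.612
F [ 0.1  -0.36 -0.17] t 1.25 tip [0.2101 0.5886 0.2137] grip 0.99
```

>>> drive_tool(
  moves="-0.045 -0.03 -0.01 -0.15 1; -0.095 -0.065 -0.01 -0.3 1; -0.145 -0.1 -0.01 -0.45 1; -0.19 -0.133 -0.01 -0.612 1; -0.235 -0.165 -0.01 -0.612 1",
)

```text
time_s: 1.88
eef_pos: [0.3767, 0.3526, 0.4149]
ee_rot: [-0.136, 0.991, 0.0, 0.0]
wrist_force: [1.5, 1.0, -0.2]
grip_width: 0.481
```

```bash
python3 - <<'E'
from h import *
shift([w(MP,-.016-.035,0,.213),w(MP,-.016-.035,0,.165)],MP[2]+np.pi)
E
```

```text
shift [-0.0786 -0.2171  0.0109]
shift [-0.0785 -0.2171  0.0589]
roll 0.002
F [ 1.53  0.97 -0.17] t 1.875 tip [0.3767 0.3526 0.2239] grip 0.48
```

>>> drive_tool(
  moves="-0.02 -0.055 0 0 1; -0.04 -0.11 0 0 1; -0.06 -0.165 0.005 0 1; -0.0785 -0.217 0.01 0 1; -0.0785 -0.217 0.01 0 1",
)

```text
time_s: 2.5
eef_pos: [0.5111, 0.1631, 0.4044]
ee_rot: [-0.132, 0.991, -0.0, 0.0]
wrist_force: [0.1, -0.3, 0.8]
grip_width: 0.002
```

```bash
python3 - <<'E'
from h import *
shift([w(MP,-.016-.035,0,.165)],MP[2]+np.pi)
for c in("scene","top"):
    im=imaging.capture(c)
    for k,v in pts(MP).items(): cv2.circle(im,tuple(int(round(a)) for a in proj(v,c)),2,(0,255,0),-1)
    for k,v in pts(FP).items(): cv2.circle(im,tuple(int(round(a)) for a in proj(v,c)),2,(0,255,0),-1)
    im=im[120:270,100:450]; cv2.imwrite(f"pics/{c}1.png",cv2.resize(im[:,:,::-1],None,fx=2.2,fy=2.2,interpolation=cv2.INTER_CUBIC))
E
```

```text
shift [-0.0001  0.0016  0.0484]
roll -0.004
F [ 0.14 -0.26  0.82] t 2.5 tip [0.5111 0.1631 0.2134] grip 0.0
```

View pics/scene1.png

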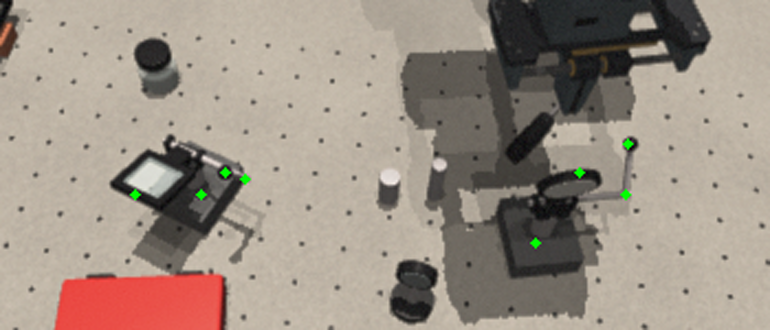

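View pics/top1.png

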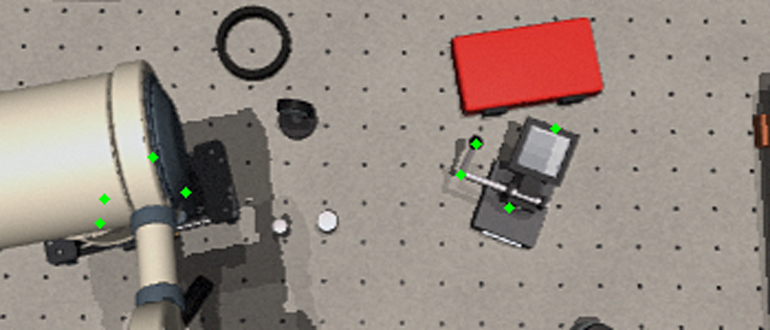

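>>> drive_tool(
  moves="0 0.001 0.023 0 1; 0 0.001 0.046 0 1; -0.016 0.001 0.046 0 1; -0.032 0.001 0.046 0 1; -0.04 0.001 0.046 0 1",
)

```text
time_s: 3.22
eef_pos: [0.5476, 0.1788, 0.3588]
ee_rot: [-0.135, 0.991, 0.0, 0.0]
wrist_force: [0.1, 0.8, -0.6]
grip_width: 0.003
```

>>> drive_tool(
  moves="-0.003 0 0 0 1; -0.008 0 0 0 1; -0.013 0 0.001 0 1; -0.018 0 0.003 0 1; -0.022 0 0.004 0 1",
)

```text
time_s: 3.85
eef_pos: [0.5691, 0.1834, 0.3545]
ee_rot: [-0.134, 0.991, -0.0, -0.0]
wrist_force: [0.1, -0.7, 0.2]
grip_width: 0.006
```

```bash
python3 - <<'E'
from h import *
s=robot.state();t=s['eef_pos']-[0,0,.191];d=t[:2]-MP[:2];a=MP[2]
print("front X",d@[np.cos(a),np.sin(a)]+.016,"Y",d@[-np.sin(a),np.cos(a)],"Z",t[2],s['wrist_force'],s['time_s'])
im=imaging.capture("scene")
im=im[120:270,280:450]; cv2.imwrite("pics/scene2.png",cv2.resize(im[:,:,::-1],None,fx=4,fy=4,interpolation=cv2.INTER_CUBIC))
E
```

```text
front X 0.0262581843887994 Y 0.0025801486029016292 Z 0.16352838630472616 [ 0.07862334 -0.74728338  0.2119263 ] 3.85
```

View pics/scene2.png

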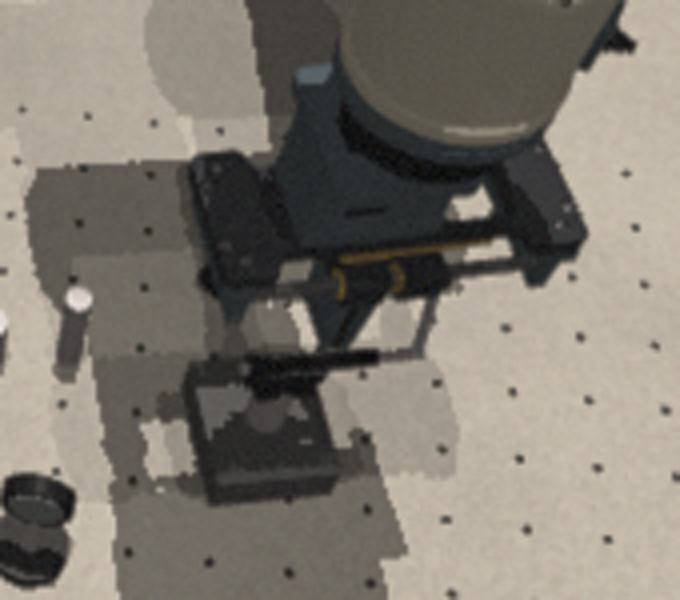

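>>> drive_tool(
  moves="-0.005 0 0.002 0 1; -0.010 0 0.004 0 1; -0.015 0 0.007 0 1; -0.0195 0 0.0105 0 1; -0.024 0 0.0145 0 1",
)

```text
time_s: 4.53
eef_pos: [0.5923, 0.1899, 0.3399]
ee_rot: [-0.134, 0.991, 0.0, -0.0]
wrist_force: [0.3, 0.1, 0.8]
grip_width: 0.006
```

>>> drive_tool(
  moves="-0.004 0 0.0045 0 1; -0.0077 0 0.0095 0 1; -0.0105 0 0.014 0 1; -0.0135 0 0.02 0 1; -0.016 0 0.026 0 1",
)

```text
time_s: 5.15
eef_pos: [0.6075, 0.1941, 0.3138]
ee_rot: [-0.134, 0.991, -0.0, -0.0]
wrist_force: [0.1, 0.5, -0.3]
grip_width: 0.005
```

```bash
cat >>h.py <<'E'
def rep(P,sg=1):
    s=robot.state();t=s['eef_pos']-[0,0,.191];d=t[:2]-P[:2];a=P[2];X=np.array([np.cos(a),np.sin(a)]);f=s['wrist_force']
    print("tipcentre X %.4f Y %.4f Z %.4f"%(d@X,d@[-X[1],X[0]],t[2]),"F_X %.2f F_Z %.2f"%(f[:2]@X,f[2]),s['time_s'])
E
python3 - <<'E'
from h import *
rep(MP)
im=imaging.capture("scene")
im=im[120:270,280:450]; cv2.imwrite("pics/scene3.png",cv2.resize(im[:,:,::-1],None,fx=4,fy=4,interpolation=cv2.INTER_CUBIC))
E
```

```text
tipcentre X 0.0501 Y 0.0026 Z 0.1228 F_X 0.25 F_Z -0.29 5.15
```

View pics/scene3.png

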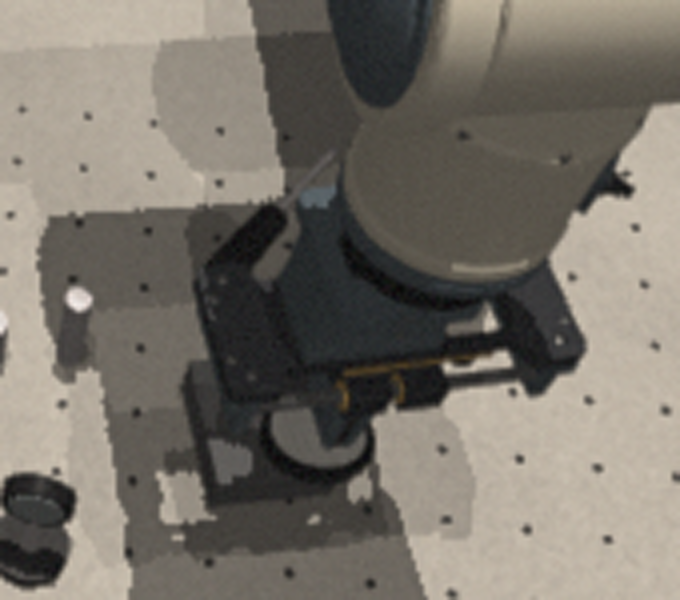

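>>> drive_tool(
  moves="-0.0015 0 0.005 0 1; -0.003 0 0.01 0 1; -0.0035 0 0.013 0 1; -0.0035 0 0.015 0 1; -0.0035 0 0.016 0 1",
)

```text
time_s: 5.82
eef_pos: [0.6108, 0.195, 0.2982]
ee_rot: [-0.134, 0.991, 0.0, 0.0]
wrist_force: [-0.5, 0.5, 0.7]
grip_width: 0.004
```

>>> drive_tool(
  moves="0 0 0.001 0 1; 0 0 0.001 0 1; 0 0 0.001 0 1",
)

```text
time_s: 6.2
eef_pos: [0.6108, 0.195, 0.2973]
ee_rot: [-0.134, 0.991, 0.0, 0.0]
wrist_force: [-0.9, -0.6, -0.2]
grip_width: 0.004
```

```bash
python3 - <<'E'
from h import *
rep(MP)
E
```

```text
tipcentre X 0.0535 Y 0.0026 Z 0.1063 F_X -1.03 F_Z -0.16 6.2
```

>>> drive_tool(
  moves="0 0 0.001 0 1; 0 0 0.001 0 1; 0 0 0.001 0 1",
)

```text
time_s: 6.58
eef_pos: [0.6108, 0.195, 0.2962]
ee_rot: [-0.134, 0.991, 0.0, -0.0]
wrist_force: [0.4, 0.7, -0.2]
grip_width: 0.006
```

>>> drive_tool(
  moves="0 0 0.0005 0 1; 0 0 0.0005 0 1; 0 0 0.0005 0 1",
)

```text
time_s: 6.95
eef_pos: [0.6107, 0.195, 0.296]
ee_rot: [-0.134, 0.991, -0.0, 0.0]
wrist_force: [-1.6, -0.4, 5.3]
grip_width: 0.003
```

>>> drive_tool(
  moves="0 0 -0.01 0 1; 0 0 -0.05 0 1; 0.02 -0.05 -0.11 0 1; 0.03 -0.1 -0.12 0 1; 0.03 -0.15 -0.12 0 1",
)

```text
time_s: 7.58
eef_pos: [0.6216, 0.0409, 0.4187]
ee_rot: [-0.134, 0.991, -0.0, 0.002]
wrist_force: [1.1, 0.3, 1.0]
grip_width: 0.007
```

```bash
python3 - <<'E'
from h import *
p,r=look("filter",FP); print(p.round(4),r)
p2,r=look("mirror",np.array([*MP[:3],0]),cap=False); print(p2.round(4),r)
for c in("scene","top"):
    im=imaging.capture(c)
    for P in (p,[*MP[:3],0]):
      for k,v in pts(P).items(): cv2.circle(im,tuple(int(round(a)) for a in proj(v,c)),2,(0,255,0),-1)
    im=im[120:270,100:450]; cv2.imwrite(f"pics/{c}4.png",cv2.resize(im[:,:,::-1],None,fx=2.2,fy=2.2,interpolation=cv2.INTER_CUBIC))
shift([w(FP,.075,.08,.215)],FP[2]+np.pi)
E
```

```text
[ 0.5508 -0.2377 -0.3335  0.4048] [('base', 'scene', array([-0.7, -0.2])), ('pivot', 'scene', array([-2.4, -0.2])), ('knob', 'scene', array([2.8, 1.6])), ('rim', 'scene', array([-4.8,  1.2])), ('base', 'top', array([-1.8,  2.5])), ('pivot', 'top', array([ 0.2, -0.9])), ('knob', 'top', array([-1.4,  4.6]))]
[ 0.5568  0.1798  0.2611 -0.0626] [('base', 'scene', array([-3.4, -0.7])), ('pivot', 'scene', array([-0.5,  0.5])), ('knob', 'scene', array([ 2.9, -0.9])), ('rim', 'scene', array([-2.3,  0.3])), ('base', 'top', array([-0.6, -4.3])), ('knob', 'top', array([-2.2,  0.1])), ('rim', 'top', array([0. , 0.9]))]
shift [ 0.0388 -0.2285  0.0097]
roll 0.625
F [ 0.07 -0.14 -0.99] t 8.575 tip [0.6217 0.0424 0.2247] grip 0.01
```

View pics/scene4.png

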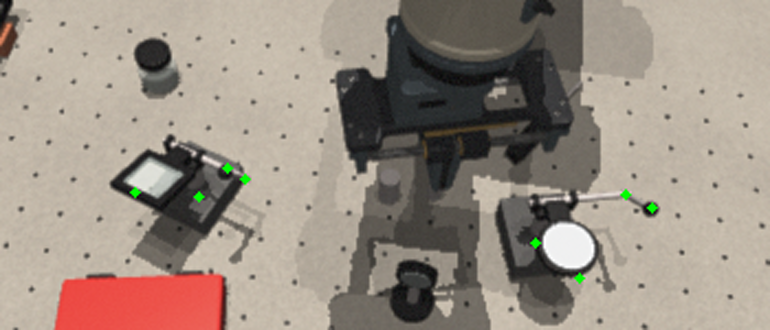

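View pics/top4.png

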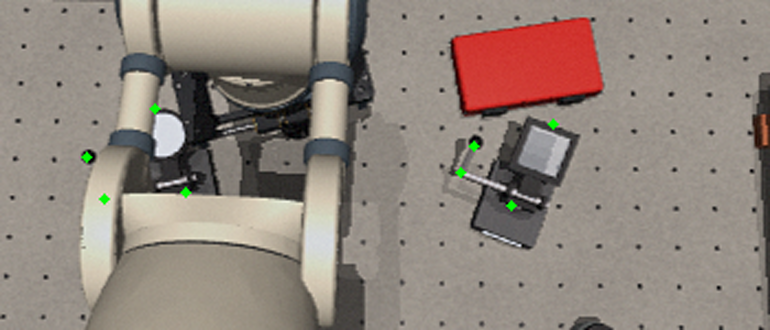

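>>> drive_tool(
  moves="0.01 -0.06 0 0.16 1; 0.02 -0.12 0 0.32 1; 0.03 -0.18 0 0.48 1; 0.039 -0.228 0 0.625 1; 0.039 -0.228 0.009 0.625 1",
)

```text
time_s: 9.2
eef_pos: [0.6448, -0.1914, 0.4068]
ee_rot: [0.18, 0.984, -0.0, 0.001]
wrist_force: [-0.3, 0.1, -0.4]
grip_width: 0.004
```

```bash
python3 - <<'E'
from h import *
rep(FP); shift([w(FP,.075,.08,.215),w(FP,.075,.08,.137)],FP[2]+np.pi)
E
```

```text
tipcentre X 0.0758 Y 0.0770 Z 0.2158 F_X -0.30 F_Z -0.37 9.2
shift [0.0009 0.003  0.0008]
shift [0.001  0.0031 0.0788]
roll -0.006
F [-0.28  0.11 -0.37] t 9.2 tip [ 0.6448 -0.1914  0.2158] grip 0.0
```

>>> drive_tool(
  moves="0 0.003 0.04 -0.006 1; 0 0.003 0.079 -0.006 1; 0.008 0.003 0.079 -0.006 1; 0.015 0.003 0.079 -0.006 1; 0.015 0.003 0.079 -0.006 1",
)

```text
time_s: 9.82
eef_pos: [0.6317, -0.1795, 0.3297]
ee_rot: [0.174, 0.985, -0.0, 0.001]
wrist_force: [-0.0, 0.0, -0.6]
grip_width: 0.008
```

```bash
python3 - <<'E'
from h import *
rep(FP)
for c in("scene","top"):
    im=imaging.capture(c)
    im=im[130:260,120:270] if c=="scene" else im[130:260,260:410]; cv2.imwrite(f"pics/{c}5.png",cv2.resize(im[:,:,::-1],None,fx=4,fy=4,interpolation=cv2.INTER_CUBIC))
E
```

```text
tipcentre X 0.0594 Y 0.0835 Z 0.1387 F_X -0.05 F_Z -0.62 9.825
```

View pics/scene5.png

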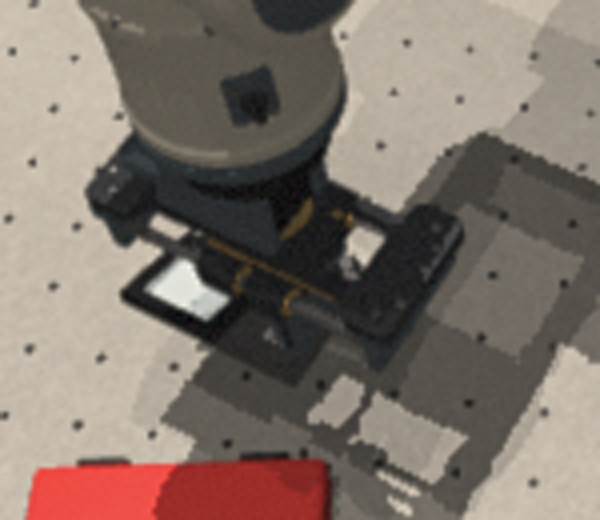

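>>> drive_tool(
  moves="0.004 -0.003 0 0 1; 0.008 -0.003 0 0 1; 0.012 -0.003 0 0 1; 0.016 -0.003 0 0 1; 0.02 -0.003 0 0 1",
)

```text
time_s: 10.55
eef_pos: [0.6117, -0.1755, 0.3277]
ee_rot: [0.174, 0.985, 0.0, -0.0]
wrist_force: [2.2, -0.1, 1.8]
grip_width: 0.005
```

```bash
python3 - <<'E'
from h import *
rep(FP)
E
```

```text
tipcentre X 0.0393 Y 0.0803 Z 0.1367 F_X 2.13 F_Z 1.76 10.55
```

>>> drive_tool(
  moves="0.004 0 0 0 1; 0.008 0 0 0 1; 0.012 0 0 0 1; 0.016 0 0 0 1; 0.02 0 0 0 1",
)

```text
time_s: 11.18
eef_pos: [0.5929, -0.1687, 0.3277]
ee_rot: [0.174, 0.985, 0.0, -0.0]
wrist_force: [1.7, 0.1, 1.1]
grip_width: 0.006
```

```bash
python3 - <<'E'
from h import *
rep(FP)
im=imaging.capture("scene")
im=im[130:260,120:270]; cv2.imwrite(f"pics/scene6.png",cv2.resize(im[:,:,::-1],None,fx=4,fy=4,interpolation=cv2.INTER_CUBIC))
E
```

```text
tipcentre X 0.0193 Y 0.0801 Z 0.1367 F_X 1.56 F_Z 1.07 11.175
```

View pics/scene6.png

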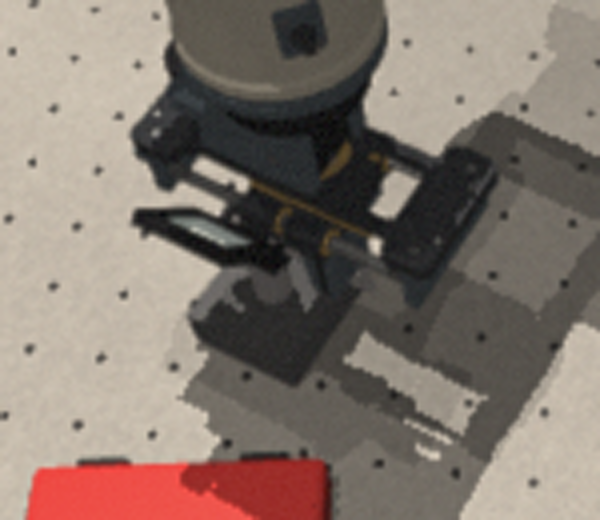

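>>> drive_tool(
  moves="0.004 0 0 0 1; 0.008 0 0 0 1; 0.012 0 0 0 1; 0.016 0 0 0 1; 0.02 0 0 0 1",
)

```text
time_s: 11.85
eef_pos: [0.5741, -0.1619, 0.3277]
ee_rot: [0.174, 0.985, -0.0, 0.0]
wrist_force: [1.7, -0.2, 0.2]
grip_width: 0.005
```

>>> drive_tool(
  moves="0.002 0 0 0 1; 0.004 0 0 0 1; 0.006 0 0 0 1; 0.008 0 0 0 1; 0.008 0 0 0 1",
)

```text
time_s: 12.48
eef_pos: [0.5667, -0.1592, 0.3277]
ee_rot: [0.174, 0.985, 0.0, -0.0]
wrist_force: [-0.1, -0.5, 0.9]
grip_width: 0.003
```

```bash
python3 - <<'E'
from h import *
rep(FP)
im=imaging.capture("scene")
im=im[130:260,120:270]; cv2.imwrite(f"pics/scene7.png",cv2.resize(im[:,:,::-1],None,fx=4,fy=4,interpolation=cv2.INTER_CUBIC))
E
```

```text
tipcentre X -0.0086 Y 0.0799 Z 0.1367 F_X 0.06 F_Z 0.91 12.475
```

View pics/scene7.png

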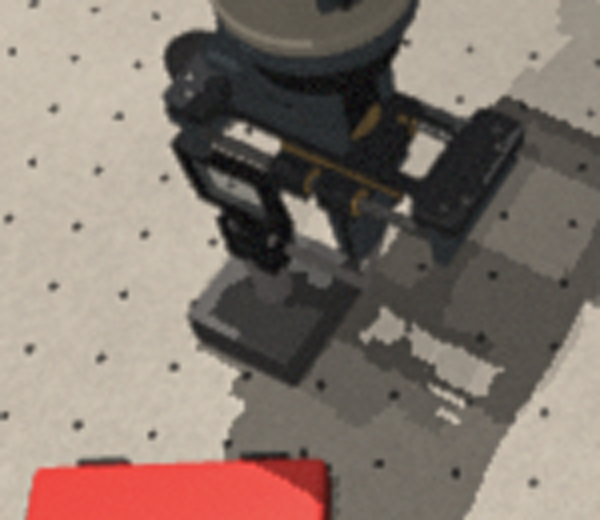

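>>> drive_tool(
  moves="0.001 0 0 0 1; 0.002 0 0 0 1; 0.003 0 0 0 1; 0.004 0 0 0 1; 0.004 0 0 0 1",
)

```text
time_s: 13.15
eef_pos: [0.563, -0.1579, 0.3277]
ee_rot: [0.174, 0.985, -0.0, -0.0]
wrist_force: [0.8, -0.1, 0.5]
grip_width: 0.004
```

>>> drive_tool(
  moves="0.001 0 0 0 1; 0.001 0 0 0 1; 0.001 0 0 0 1",
)

```text
time_s: 13.52
eef_pos: [0.5622, -0.1575, 0.3277]
ee_rot: [0.174, 0.985, 0.0, -0.0]
wrist_force: [0.8, -0.2, -0.1]
grip_width: 0.003
```

>>> drive_tool(
  moves="0.001 0 0 0 1; 0.001 0 0 0 1; 0.001 0 0 0 1",
)

```text
time_s: 13.9
eef_pos: [0.5612, -0.1572, 0.3277]
ee_rot: [0.174, 0.985, 0.0, -0.0]
wrist_force: [0.7, -0.6, 0.2]
grip_width: 0.01
```

>>> drive_tool(
  moves="0.0007 0 0 0 1; 0.0007 0 0 0 1; 0.0007 0 0 0 1",
)

```text
time_s: 14.28
eef_pos: [0.5606, -0.157, 0.3278]
ee_rot: [0.174, 0.985, -0.0, 0.0]
wrist_force: [1.1, -0.4, 0.2]
grip_width: 0.006
```

>>> drive_tool(
  moves="0.0006 0 0 0 1; 0.0006 0 0 0 1; 0.0006 0 0 0 1",
)

```text
time_s: 14.65
eef_pos: [0.5601, -0.1568, 0.3278]
ee_rot: [0.174, 0.985, -0.0, 0.0]
wrist_force: [2.8, -1.2, 1.3]
grip_width: 0.009
```

>>> drive_tool(
  moves="0.0005 0 0 0 1; 0.0005 0 0 0 1; 0.0005 0 0 0 1",
)

```text
time_s: 15.02
eef_pos: [0.5596, -0.1566, 0.3278]
ee_rot: [0.174, 0.985, -0.0, 0.0]
wrist_force: [2.5, -1.4, 1.9]
grip_width: 0.006
```

```bash
python3 - <<'E'
from h import *
rep(FP)
for i in range(4):
    im=imaging.capture("scene"); rep(FP)
P=[*FP[:3],np.pi/2]
for v in pts(P).values(): cv2.circle(im,tuple(int(round(a)) for a in proj(v,"scene")),1,(0,255,0),-1)
im=im[130:260,120:270]; cv2.imwrite(f"pics/scene8.png",cv2.resize(im[:,:,::-1],None,fx=4,fy=4,interpolation=cv2.INTER_CUBIC))
E
```

```text
tipcentre X -0.0161 Y 0.0799 Z 0.1368 F_X 2.81 F_Z 1.88 15.025
tipcentre X -0.0161 Y 0.0799 Z 0.1368 F_X 4.25 F_Z 1.66 15.075
tipcentre X -0.0162 Y 0.0799 Z 0.1368 F_X 3.61 F_Z 1.43 15.125
tipcentre X -0.0162 Y 0.0799 Z 0.1368 F_X 4.41 F_Z 1.91 15.175
tipcentre X -0.0162 Y 0.0799 Z 0.1368 F_X 3.84 F_Z 2.38 15.225
```

View pics/scene8.png

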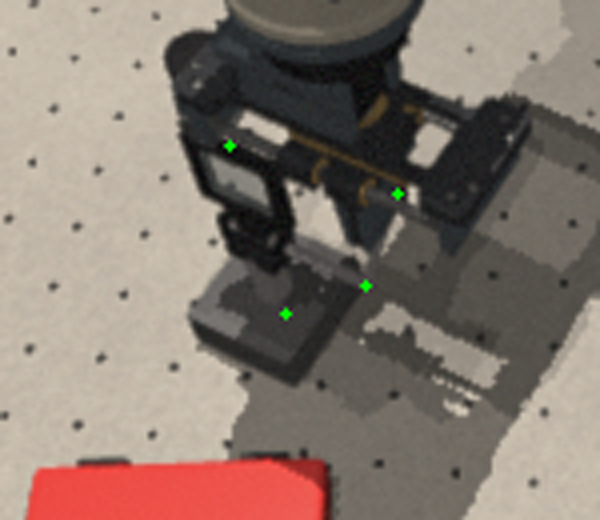

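>>> drive_tool(
  moves="-0.003 0 0 0 1; -0.01 0 0 0 1; -0.03 0 0 0 1; -0.05 0 -0.03 0 1; -0.05 0 -0.085 0 1",
)

```text
time_s: 15.85
eef_pos: [0.6073, -0.1741, 0.4116]
ee_rot: [0.174, 0.985, 0.0, -0.002]
wrist_force: [0.7, -0.2, 1.3]
grip_width: 0.004
```

>>> drive_tool(
  moves="-0.01 0.05 0 0 1; -0.01 0.11 0 0 1; 0 0.17 0 0 1; 0.02 0.23 0 0 1; 0.02 0.23 0 0 1",
)

```text
time_s: 16.48
eef_pos: [0.6665, 0.0535, 0.4123]
ee_rot: [0.172, 0.985, 0.0, -0.001]
wrist_force: [-0.4, 0.0, -0.3]
grip_width: 0.006
```

```bash
python3 - <<'E'
from h import *
p,r=look("filter",np.array([*FP[:3],np.pi/2])); print(p.round(4),r)
p2,r=look("mirror",np.array([*MP[:3],0]),cap=False); print(p2.round(4),r)
P=[*FP[:3],np.pi/2]
for c in("scene","top"):
    im=imaging.capture(c)
    for q in (P,[*MP[:3],0]):
      for v in pts(q).values(): cv2.circle(im,tuple(int(round(a)) for a in proj(v,c)),1,(0,255,0),-1)
    im=im[120:270,100:450]; cv2.imwrite(f"pics/{c}9.png",cv2.resize(im[:,:,::-1],None,fx=2.25,fy=2.25,interpolation=cv2.INTER_CUBIC))
    j=im[20:130,20:130] if c=="scene" else im[20:130,170:280]
    cv2.imwrite(f"pics/{c}9z.png",cv2.resize(j[:,:,::-1],None,fx=5,fy=5,interpolation=cv2.INTER_CUBIC))
E
```

```text
[ 0.5503 -0.2341 -0.3017  1.5989] [('pivot', 'scene', array([2.2, 5.7])), ('knob', 'scene', array([-0.6,  2.5])), ('rim', 'scene', array([-1. ,  3.1])), ('base', 'top', array([-0.1,  2. ])), ('pivot', 'top', array([1.6, 0.5])), ('knob', 'top', array([0.9, 4.4])), ('rim', 'top', array([-1.9,  1.1]))]
[ 0.5579  0.1784  0.2663 -0.0077] [('base', 'scene', array([-0.9, -0.3])), ('pivot', 'scene', array([-0. ,  0.6])), ('knob', 'scene', array([ 1.7, -1.1])), ('rim', 'scene', array([-1.4,  1.1])), ('rim', 'top', array([-0.6,  0.3]))]
```

View pics/scene9.png

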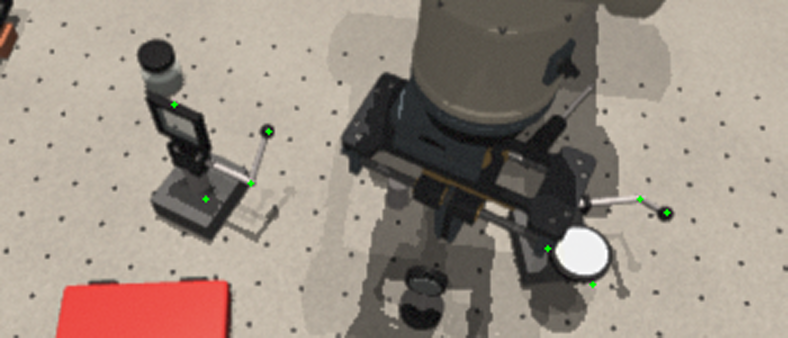

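View pics/scene9z.png

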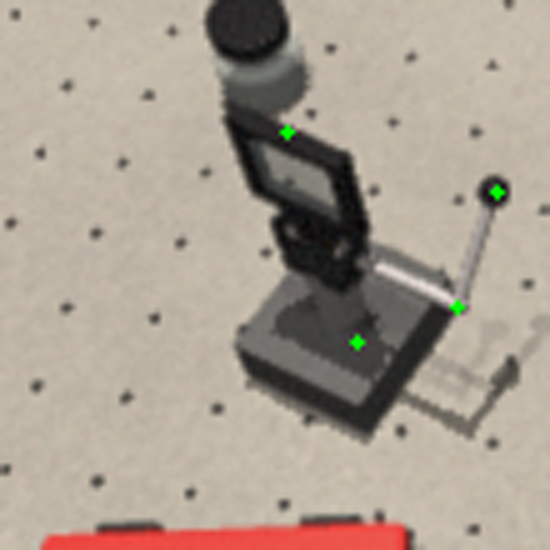

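View pics/top9z.png

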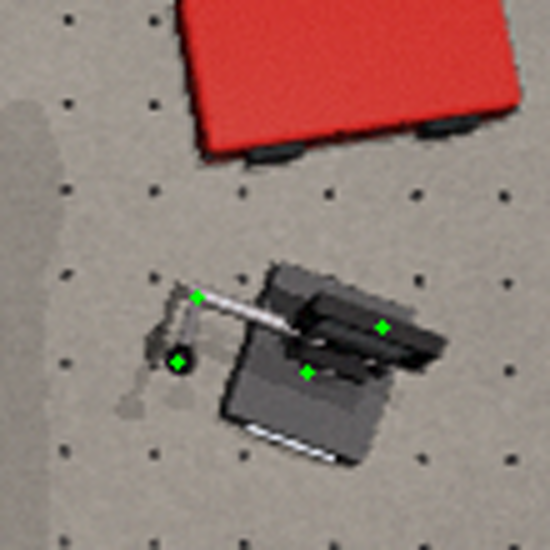

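```bash
python3 - <<'E'
from h import *
a=cv2.imread("pics/top0.png"); b=imaging.capture("top")[:,:,::-1]
n=np.hstack([a[170:240,300:370],b[170:240,300:370]]); cv2.imwrite("pics/cmp.png",cv2.resize(n,None,fx=5.5,fy=5.5,interpolation=cv2.INTER_NEAREST))
p,t=[cv2.cvtColor(np.ascontiguousarray(i),cv2.COLOR_BGR2GRAY) for i in(b,a)]
tp=t[212:236,312:350]; r=cv2.matchTemplate(p[204:244,304:358],tp,cv2.TM_CCOEFF_NORMED); print(cv2.minMaxLoc(r), "expect (8,8)")
E
```

```text
(0.2147793173789978, 0.9741259217262268, (2, 0), (8, 8)) expect (8,8)
```

View pics/cmp.png

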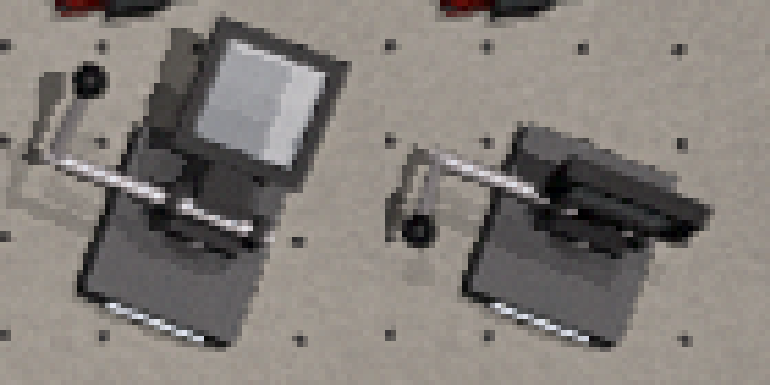

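Foot unmoved, filter upright, mirror flat, and the robot is clear. Handing in.

```bash
python3 - <<'E'
from h import *
print(robot.state()['wrist_force'],robot.state()['time_s']); print(workorder.close_job())
E
```

```text
[-0.03992034  0.21110943 -0.13784615] 17.525
the job is handed in; nothing more can be done
None
```

Both flip mounts are changed over, and I handed the job in at about 17.5 s with the robot clear of everything.

- **Mirror:** I folded it down first, pushing the disc with the closed fingertips until it met its flat stop (5.3 N, pressing down). The fitted angle afterwards was -0.008 rad.
- **Filter:** I pushed its side lever level until it met the upright stop (about 4 N). The fitted angle afterwards was 1.60 rad, against 1.57 for upright. That 0.03 rad difference is within the finder's scatter, which was several pixels on some points. The upright model's points sit on the knob, pivot and top edge in both pictures.
- **Feet:** A before-and-after match of the top picture shows the filter foot has not moved to within a pixel. I did not run that match on the mirror foot, because the arm was over it in the top picture. Its fitted position agrees with the first one to about 2 mm.
- **Bystanders:** The small items and the red case looked in place in the last pictures I viewed, but I did not measure them again. I did not look again at the tape roll.

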